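# Prove a handle blank's blind hole on the jig pin and hold it hole-up

## Task

Lay the loose square wooden handle blank flat in the jig and slide its blind hole over the steel pin until that end is fully home against the end stop and its side lies along the low side fence (if it stops short, the wrong end is on the pin: turn it round). Then draw it off the pin, turn it hole-up and finish while holding it still in the gripper, hole pointing straight up, well clear of the bench and touching nothing else. Leave the knife, the cork block and the pliers where they lie.

Things in the scene. Friction and masses are not known exactly. Their poses are not given: they have to be found in the camera images.
- blank: loose handle blank, plain wood: square bar 38 x 38 mm, 76 mm long, about 50 to 105 g, lying on a long side on the bench, turned any way. Origin at the bar's middle (19 mm above what it lies on). Its x axis runs along the bar towards the end with the round blind hole (16 mm diameter, 30 mm deep, central); the other end is plain and closed.
- blank_mouth (a point): centre of the hole's mouth on the blank, 38 mm from the blank's middle along its +x; axes as the blank's
- jig: wooden jig fixed flat on the bench. Origin on the bench below the end stop's inner face; x points from the end stop along the bed, away from the robot, y left, z up. Bed (blank lies on it): 6 mm thick plate, x -30 to 120 mm, y -55 to 55 mm. End stop: inner face at x = 0, 16 mm thick, 100 mm wide, top 36 mm above the bench. Right side and far end open.
- pin_root (a point): where the fixed steel pin (8 mm diameter, 14 mm long, level, along the jig's +x) leaves the end stop's inner face: jig x = 0, y = 0, 25 mm above the bench; axes as the jig's. With the blank home its hole mouth is here, its x axis points against the jig's x, and its middle is at jig x = 38 mm, y = 0.
- knife: bystander: knife lying flat, 26 x 20 mm wooden handle 120 mm long, steel blade, 194 mm overall; origin on the bench near its middle, x towards the blade's point
- cork_block: bystander: cork block 70 x 55 x 25 mm; origin at the centre of its underside
- pliers: bystander: small pliers with red handles, 160 mm long, 14 mm thick; origin on the bench below the joint, x towards the jaws
- fence_mid (a point): middle of the top edge of the jig's low side fence, on the face that the blank lies against: in the jig's frame x = 42, y = +19, z = 14 mm; the face looks to the jig's -y. The fence is 80 mm long along x, 14 mm thick and stands 8 mm above the bed. Axes as the jig's.
Not all that is in view belongs to the job. Several things have the shape of the blank; the one meant has the colours described above. Several things have the shape of the jig; the one meant has the colours described above.

How it is judged:
On the way:
1. the blank lies in the jig with its hole over the pin, home against the end stop and the side fence (distance between blank_mouth and pin_root below 0.004 m and angle between the x axis of blank and the x axis of jig, either way round below 0.06 rad and x of blank_mouth in the frame of jig below 0.003 m and y of blank in the frame of jig above -0.003 m and linear speed of blank below 0.02 m/s), for 0.3 s.
At the end, for the whole second after the job is handed in: After sitting home on the pin (mouth within 4 mm of pin root, 3 mm of end stop and fence, square to 3.4 deg, 0.3 s), the blank is held still by the gripper alone, hole up within 15 deg, its middle over 100 mm above the bench; bystanders within 30 mm of their places (angle between blank's own x axis and vertical below 0.26 rad and height (world z) of blank above 0.1 m and contact force between the fingers and blank above 2 N and contact force between blank and jig below 0.1 N and contact force between blank and knife below 0.1 N and contact force between blank and cork_block below 0.1 N and contact force between blank and pliers below 0.1 N and linear speed of blank below 0.02 m/s and angular speed of blank below 0.15 rad/s and distance of each of knife, cork_block, pliers from where it was at the start of the episode below 0.03 m); the arm keeps its last pose, push and grip.
It fails at once if a bystander was knocked away (distance of any of knife, cork_block, pliers from where it was at the start of the episode above 0.03 m).
It also fails if it takes over 59 s, if anything falls off the work surface, if the arm or the gripper's body presses on something with over 40 N, if the wrist force passes 120 N, or if a joint passes its speed limit or range.

## Robot

A 6-joint arm with a two-finger parallel gripper is mounted at the origin on the work surface. World frame = base frame: x ahead of the robot, y to its left, z up, the work surface at z = 0. Lengths are in m, angles in rad, forces in N, time in s.
With the tool pointing down it reaches from about 0.35 to 0.925 m from the base axis. Payload 6.4 kg.
Tool frame: the origin (TCP) lies at the very end of the fingers, on their centre line; the grasp point (between the pads) lies behind it (hold_point_z is the z of the grasp point in the tool frame, in m); z points along the fingers, y is the line along which they close (so a half turn about z gives the same grasp; the last joint's range is limited). The gripper opens to 85 mm and grips with 20 to 120 N. Pads are 22 mm wide; open, the fingers measure 114 mm over their backs; the gripper's body (76 mm by 85 mm) begins 54 mm behind the grasp point. The pads swing forward as they close: fully open they stand 13 mm farther back than shut.
Start: joints at [0.939, 0.245, 1.558, -0, 1.339, -0.174], TCP at [0.287, 0.583, 0.231] pointing down, gripper open.
Joint ranges: [-3.13, 3.13], [-1.02, 2.26], [0.13, 2.54], [-0.95, 4.09], [0.21, 2.88], [-2.74, 2.74]. Speed limits (rad/s): [2.57, 2.57, 3.14, 3.14, 3.14, 3.14].

## Interface

Orientations are given as a 3x3 rotation matrix whose columns are the frame's x, y, z axes.
In Python, from workcell import sense, snapshot, camera_info, finish_job, look_for, cut_out, hold_point_z gives the robot as it stands.
- The arm moves only by the shell command python3 -m creep 'ROWS'. ROWS is JSON, a list of rows, each a list of 7 numbers: the opening, from -1 (shut) to 1 (fully open), then the shift along the tool's x, y, z each as a share of 50 cm, from -1 to 1, then the turn, a rotation vector about the tool's x, y, z each as a share of 90 degrees, from -1 to 1. In form: [[hand, tx, ty, tz, wx, wy, wz], ...]. A call has 1 to 5 rows; each row is the pose to reach, as a shift and turn from the pose commanded when the call began, along the tool's axes at that moment; what a row does not reach only later rows make up. A row lasts 1/8 s, in which the tool goes at most 62.5 mm and 10.7 degrees, less where a joint would pass 70% of its speed; a pose out of reach is approached as far as the arm can. A call with a number of a shift or a turn outside -1 to 1 is refused whole. A call with a gripper value outside its range is refused whole. The fingers move at their own pace and stop on an object; the grip force is fixed at half the most. Time passes only in rows, so rows that repeat a pose let the fingers close. It gives the time, the measured TCP pose, the force, the opening and the grip force at its end, in the units of the state.
- sense(): the state, without advancing time (a new reading comes with each control period).
- snapshot(name): name is "scene" or "top" or "wrist"; returns the picture (384x512x3 uint8, blue, green, red); there is no depth.
- camera_info(name): a dict with "K" (3x3 intrinsics, pixels), "R" (3x3) and "t" (3): a world point X has camera coordinates R X + t; the wrist camera has in their place "hand_eye" (4x4, takes a point from camera to tool coordinates, whose origin is the TCP and whose axes are the flange's). Camera axes: x right, y down, z forward; pixel columns grow to the right and rows downward; lengths in m; the calibration is good to about 2 mm. A picture is of the moment at which its call begins: read the wrist's pose just before it. camera_info takes no time and is no camera call.
- finish_job(): hands the job in; it is judged then, once.
Trained networks look in the newest picture that a camera, given by its name, has taken for a name from the list of things; names that differ only in an ending like _2 or _b are one class to them, and where a whole thing is asked for, a point or a joint stands for the part that bears it (a point fixed in the world has none). Each returns a list of dicts, best first, with "conf" (0 to 1); they miss things now and then, are a little off and sometimes report something else, mostly with a low value. They report only what shows in the picture. A call takes as long as a camera call. They do not tell look-alikes from the thing itself.
- look_for(name, camera): "xyz" ([x, y, z] in m, in world coordinates, good to about 4 mm: the middle of the surface that is visible of it).
- cut_out(name, camera): "mask" (384x512 bool, what is visible of it).
The state is a dict: "time": time; "joint_positions": joint angles; "qvel": joint speeds; "effort": joint torques, N m; "ee_pos": TCP position; "tcp_rot": TCP orientation; "ft_force": force on the tool from outside, world axes, zero at the start; "moment": the same for the moment, N m; "gripper_width": finger opening in m; "grip_force": force on a finger pad.
Only numpy, scipy, OpenCV 4.12 (cv2) and the standard library are available. Lean on these libraries where they do the work, as an engineer would, in place of code of your own. Each camera call takes 0.05 s, during which the arm holds its last target. There are 200 camera calls.

## Working session

There is one attempt and no reset: what is moved stays moved. The work goes in short steps, Python scripts to look and compute and a shell command to move; the robot and the scene stay as the last step left them, time stands still between calls to the robot, and variables do not carry over. Pictures are saved under pics/ and viewed, at most 10 in all, crops included, and the job is handed in when it is done.

```bash
mkdir -p pics
python3 - <<'E'
from workcell import *
import cv2,numpy as np
s=sense();print(s['time'],s['ee_pos'],s['tcp_rot'],hold_point_z)
a=snapshot("scene");b=snapshot("top")
cv2.imwrite("pics/a.png",a);cv2.imwrite("pics/b.png",cv2.resize(b,(800,600)))
for n in["blank","jig","knife","cork_block","pliers","blank_mouth","pin_root","fence_mid"]:
  for c in["top","scene"]:
    print(n,c,[(np.round(d['xyz'],3).tolist(),round(d['conf'],2)) for d in look_for(n,c)][:5])
E
```

```text
0.0 [0.28694932 0.58262008 0.23016503] [[-8.97024451e-01  4.41979435e-01 -1.14619930e-03]
 [ 4.41980795e-01  8.97023142e-01 -1.56817214e-03]
 [ 3.35067460e-04 -1.91328683e-03 -9.99998114e-01]] -0.0187
blank top [([0.5, -0.14, 0.036], 0.93), ([0.406, -0.059, 0.037], 0.61)]
blank scene [([0.507, -0.137, 0.037], 0.8), ([0.417, -0.05, 0.039], 0.7)]
jig top [([0.322, 0.107, 0.008], 0.91), ([0.552, 0.102, 0.005], 0.78)]
jig scene [([0.324, 0.113, 0.012], 0.73), ([0.555, 0.109, 0.01], 0.71), ([0.513, -0.138, 0.038], 0.27)]
knife top [([0.738, 0.155, 0.013], 0.85)]
knife scene [([0.746, 0.162, 0.021], 0.74), ([0.555, 0.106, 0.008], 0.53)]
cork_block top [([0.679, -0.116, 0.024], 0.6)]
cork_block scene []
pliers top [([0.48, 0.366, 0.012], 0.56)]
pliers scene [([0.491, 0.366, 0.017], 0.67)]
blank_mouth top [([0.504, -0.141, 0.034], 0.98), ([0.409, -0.062, 0.04], 0.59)]
blank_mouth scene [([0.512, -0.136, 0.038], 0.92), ([0.412, -0.051, 0.038], 0.61)]
pin_root top [([0.55, 0.102, 0.008], 0.96), ([0.324, 0.111, 0.006], 0.76)]
pin_root scene [([0.554, 0.107, 0.004], 0.78), ([0.33, 0.115, 0.009], 0.7)]
fence_mid top [([0.552, 0.103, 0.01], 0.82), ([0.327, 0.111, 0.008], 0.65)]
fence_mid scene [([0.556, 0.108, 0.007], 0.6), ([0.33, 0.112, 0.008], 0.59)]
```

View pics/b.png

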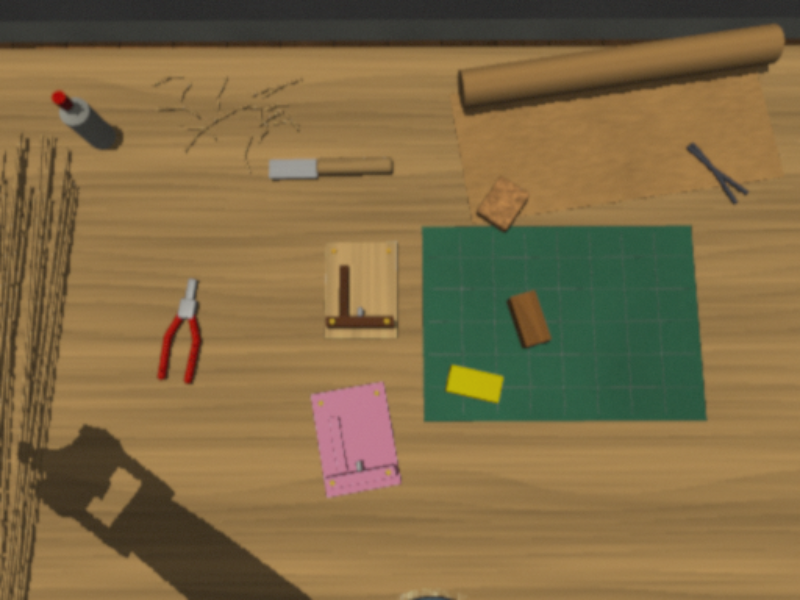

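View pics/a.png

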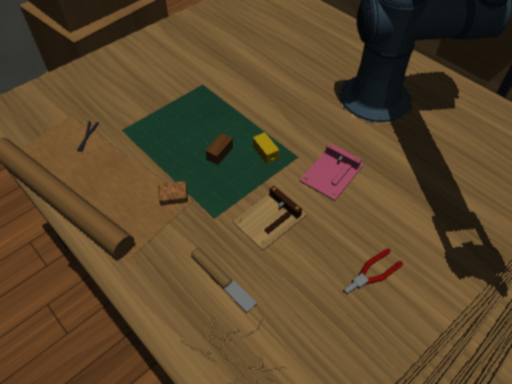

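The top picture shows the wooden blank at about (529,319) and the wooden jig at (361,289), with the stop at its lower edge. The yellow block and the pink jig are decoys. Next I compute poses from the masks.

```bash
cat > h.py <<'E'
from workcell import *
import cv2,numpy as np
def cam(c,st=None):
    i=camera_info(c);K=np.array(i['K'])
    if c!='wrist':
        R=np.array(i['R']);t=np.array(i['t']);return K,R.T,-R.T@t   # cam->world
    st=st or sense();H=np.array(i['hand_eye']);R=np.array(st['tcp_rot'])
    return K,R@H[:3,:3],R@H[:3,3]+np.array(st['ee_pos'])
def back(C,px,z):
    K,R,o=C;px=np.atleast_2d(px).astype(float)
    d=np.c_[px,np.ones(len(px))]@np.linalg.inv(K).T@R.T
    return o+d*((z-o[2])/d[:,2])[:,None]
def proj(C,X):
    K,R,o=C;p=(np.atleast_2d(X)-o)@R@K.T;return p[:,:2]/p[:,2:]
def rect(C,m,z):
    p=np.argwhere(m)[:,::-1];w=back(C,p,z)[:,:2]
    return cv2.minAreaRect((w*1000).astype(np.float32))
E
python3 - <<'E'
from h import *
C=cam('top');im=snapshot('top')
for n,z in[("blank",.038),("jig",.006)]:
    for d in cut_out(n,'top'):
        print(n,round(d['conf'],2),rect(C,d['mask'],z),im[d['mask']].mean(0).round(),d['mask'].sum())
s=sense();print(np.array(s['joint_positions']).round(3));i=camera_info('wrist');print(np.array(i['hand_eye']).round(3).tolist(),np.array(i['K'])[0,0])
print(np.round(cam('top')[2],3))
# hi-zoom crop
cv2.imwrite('pics/c.png',cv2.resize(im[140:260,190:370],(800,533),interpolation=cv2.INTER_CUBIC))
E
```

```text
blank 0.96 ((404.2027893066406, -62.66103744506836), (75.89385223388672, 38.34233474731445), 76.9013900756836) [ 11. 173. 185.] 558
blank 0.67 ((497.1379699707031, -143.93374633789062), (75.85932159423828, 45.36022186279297), 16.574857711791992) [ 39.  76. 110.] 639
jig 0.87 ((326.6802978515625, 109.668212890625), (153.2618408203125, 112.2820053100586), 10.795083045959473) [139. 122. 187.] 3281
jig 0.6 ((549.3173828125, 102.88174438476562), (111.17125701904297, 153.12843322753906), 89.46755981445312) [ 80. 128. 159.] 2877
[ 0.939  0.245  1.558 -0.     1.339 -0.174]
[[-0.001, -0.965, -0.263, 0.067], [1.0, -0.001, -0.001, 0.001], [0.001, -0.263, 0.965, -0.144], [0.0, 0.0, 0.0, 1.0]] 316.9912209512471
[0.37  0.046 0.966]
```

Run:
```python
import cv2,numpy as np
a=cv2.imread('pics/a.png')
b=cv2.convertScaleAbs(cv2.resize(a[125:175,195:275],(800,500),interpolation=cv2.INTER_CUBIC),alpha=1.8)
cv2.imwrite('pics/d.png',b)
```

```text
(no output)
```

View pics/d.png

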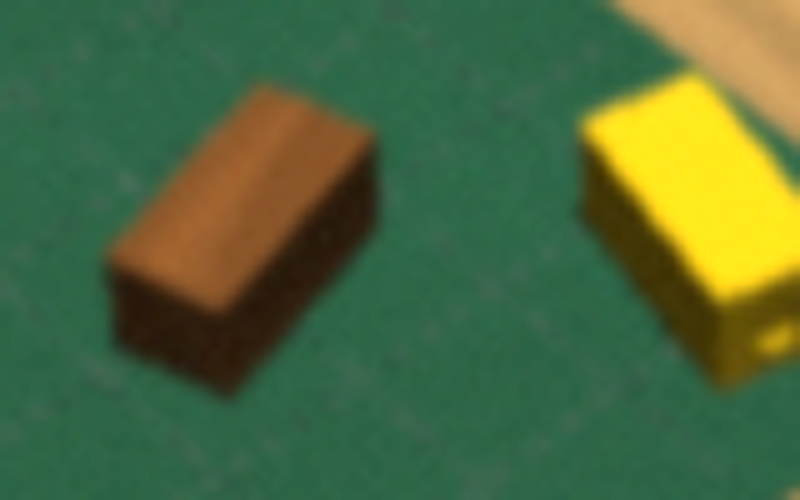

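The end face visible in the scene (facing away from the robot) shows no hole, so the hole is probably at the near end. I'll check that with the wrist camera from the robot side.

```bash
cat >> h.py <<'E'
from scipy.spatial.transform import Rotation as Ro, Slerp
def down(a):
    a=np.deg2rad(a);c,s=np.cos(a),np.sin(a);return np.array([[c,s,0],[s,-c,0],[0,0,-1.]])
def plan(p,R,n=1,p0=None,R0=None):
    """shares for n calls leading from present pose to p,R"""
    s=sense();p0=np.array(s['ee_pos'] if p0 is None else p0);R0=np.array(s['tcp_rot'] if R0 is None else R0)
    rv=Ro.from_matrix(R0.T@R).as_rotvec()
    for k in range(n):
        Ra=R0@Ro.from_rotvec(rv*k/n).as_matrix()
        t=Ra.T@((np.array(p)-p0)/n)
        print('shift',(t/.5).round(4),'turn',(rv/n/(np.pi/2)).round(4),'rows>=%.1f'%max(np.linalg.norm(t)/.0625,np.rad2deg(np.linalg.norm(rv/n))/10.7))
E
python3 -c "
from h import *
plan([.44,-.158,.2],down(196.6),3)"
```

```text
shift [-0.3097 -0.3982  0.0209] turn [-0.      0.     -0.1586] rows>=4.0
shift [-0.2019 -0.4622  0.0209] turn [-0.      0.     -0.1586] rows>=4.0
shift [-0.0817 -0.4978  0.0209] turn [-0.      0.     -0.1586] rows>=4.0
```

```bash
R='';
python3 -m creep '[[1,-0.31,-0.398,0.02,0,0,-0.159],[1,-0.31,-0.398,0.02,0,0,-0.159],[1,-0.31,-0.398,0.02,0,0,-0.159],[1,-0.31,-0.398,0.02,0,0,-0.159],[1,-0.31,-0.398,0.02,0,0,-0.159]]' >/dev/null &&
python3 -m creep '[[1,-0.202,-0.462,0.02,0,0,-0.159],[1,-0.202,-0.462,0.02,0,0,-0.159],[1,-0.202,-0.462,0.02,0,0,-0.159],[1,-0.202,-0.462,0.02,0,0,-0.159],[1,-0.202,-0.462,0.02,0,0,-0.159]]' >/dev/null &&
python3 -m creep '[[1,-0.082,-0.498,0.02,0,0,-0.159],[1,-0.082,-0.498,0.02,0,0,-0.159],[1,-0.082,-0.498,0.02,0,0,-0.159],[1,-0.082,-0.498,0.02,0,0,-0.159],[1,-0.082,-0.498,0.02,0,0,-0.159]]'
python3 - <<'E'
from h import *
s=sense();im=snapshot('wrist');C=cam('wrist',s)
print(s['time'],s['ee_pos'],np.array(s['tcp_rot']).round(3).tolist())
for d in cut_out('blank','wrist'):
    print(round(d['conf'],2),rect(C,d['mask'],.038),d['mask'].sum())
for d in look_for('blank','wrist')+look_for('blank_mouth','wrist'):print(d)
cv2.imwrite('pics/e.png',im)
E
```

```text
time: 2.92
ee_pos: [0.442, -0.1598, 0.2015]
tcp_rot: [[-0.958, -0.285, 0.0], [-0.285, 0.958, 0.0], [-0.0, 0.0, -1.0]]
ft_force: [0.2, 0.9, 0.4]
gripper_width: 0.0855
grip_force: 0.0
2.925 [ 0.44201856 -0.15976827  0.20147741] [[-0.958, -0.285, 0.0], [-0.285, 0.958, 0.0], [-0.0, 0.0, -1.0]]
0.88 ((495.5543212890625, -147.51974487304688), (84.34998321533203, 38.58179473876953), 17.19975471496582) 2732
0.69 ((403.6045227050781, -66.20622253417969), (84.76307678222656, 38.161869049072266), 77.06134796142578) 3243
{'xyz': [0.4036, -0.0661, 0.0345], 'conf': 0.65}
{'xyz': [0.4895, -0.1438, 0.0349], 'conf': 0.64}
{'xyz': [0.4041, -0.0651, 0.0413], 'conf': 0.56}
{'xyz': [0.4944, -0.1463, 0.039], 'conf': 0.55}
```

View pics/e.png

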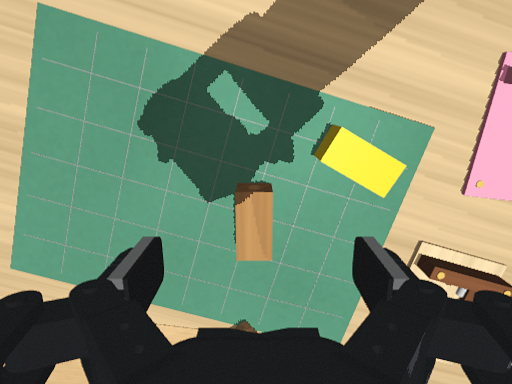

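The blank shows at (254,222), with its near end face at rows 183–192. I'll enlarge that face and work out the top-face corners.

Run:
```python
from h import *
im=cv2.imread('pics/e.png')
b=cv2.resize(im[172:270,220:290],None,fx=8,fy=6,interpolation=cv2.INTER_CUBIC)
cv2.imwrite('pics/f.png',cv2.convertScaleAbs(b,alpha=1.5))
C=cam('wrist')
hsv=cv2.cvtColor(im,cv2.COLOR_BGR2HSV)
sub=np.zeros(im.shape[:2],bool);sub[170:275,225:285]=1
g=(im[...,2].astype(int)>im[...,1]+25)&(im[...,2]>120)&sub   # bright top face
n,l,st,ce=cv2.connectedComponentsWithStats(g.astype(np.uint8));k=1+st[1:,4].argmax();print(st[k])
print(rect(C,l==k,.038))
```

```text
[ 235  192   38   69 2330]
((499.2125244140625, -142.28582763671875), (75.7326431274414, 37.83356475830078), 16.413490295410156)
```

View pics/f.png

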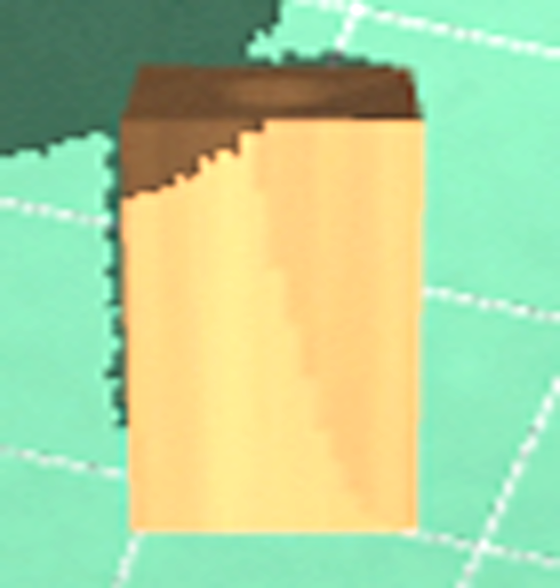

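The lighter round spot on the near end face is the hole, so the blank is already the right way round. Next is the grasp.

```bash
python3 -c "
from h import *
plan([.499,-.142,.08],down(196.4),1)
plan([.499,-.142,.012],down(196.4),1,[.499,-.142,.08],down(196.4))"
```

```text
shift [-0.1192 -0.0063  0.2422] turn [ 0.0006 -0.0001  0.0045] rows>=2.2
shift [0.    0.    0.136] turn [0. 0. 0.] rows>=1.1
```

```bash
python3 -m creep '[[1,-0.119,-0.006,0.242,0,0,0.004],[1,-0.119,-0.006,0.242,0,0,0.004],[1,-0.119,-0.006,0.242,0,0,0.004],[1,-0.119,-0.006,0.242,0,0,0.004]]' | grep ee_pos &&
python3 -m creep '[[1,0,0,0.07,0,0,0],[1,0,0,0.137,0,0,0],[1,0,0,0.137,0,0,0],[1,0,0,0.137,0,0,0]]' &&
python3 -m creep '[[-1,0,0,0,0,0,0],[-1,0,0,0,0,0,0],[-1,0,0,0,0,0,0],[-1,0,0,0,0,0,0],[-1,0,0,0,0,0,0]]'&&
python3 -m creep '[[-1,0,0,0,0,0,0],[-1,0,0,0,0,0,0],[-1,0,0,0,0,0,0]]'
```

```text
ee_pos: [0.4989, -0.1425, 0.081]
time: 4.12
ee_pos: [0.5004, -0.1446, 0.0147]
tcp_rot: [[-0.96, -0.281, 0.004], [-0.281, 0.96, -0.002], [-0.003, -0.003, -1.0]]
ft_force: [0.7, -0.1, 0.3]
gripper_width: 0.0853
grip_force: 0.0
time: 4.75
ee_pos: [0.4996, -0.1441, 0.0128]
tcp_rot: [[-0.96, -0.281, 0.001], [-0.281, 0.96, -0.001], [-0.001, -0.001, -1.0]]
ft_force: [-2.0, -0.2, 6.6]
gripper_width: 0.0367
grip_force: 62.1
time: 5.12
ee_pos: [0.4995, -0.1442, 0.0128]
tcp_rot: [[-0.96, -0.281, 0.001], [-0.281, 0.96, -0.001], [-0.001, -0.001, -1.0]]
ft_force: [-0.6, 0.4, 6.1]
gripper_width: 0.0373
grip_force: 62.1
```

```bash
python3 -c "
from h import *
s=sense();p=np.array(s['ee_pos'])
plan([.5,-.144,.1],down(196.4),1)
plan([.60,.0,.2],down(179.5),1,[.5,-.144,.1],down(196.4))"
```

```text
shift [-0.0012 -0.0002 -0.1744] turn [-0.0007  0.0007 -0.0006] rows>=1.4
shift [-0.2732  0.2198 -0.2   ] turn [0.     0.     0.1878] rows>=3.2
```

```bash
python3 -m creep '[[-1,0,0,-0.09,0,0,0],[-1,0,0,-0.174,0,0,0],[-1,0,0,-0.174,0,0,0]]' | grep -E "ee_pos|width|force" &&
python3 -m creep '[[-1,-0.273,0.22,-0.2,0,0,0.188],[-1,-0.273,0.22,-0.2,0,0,0.188],[-1,-0.273,0.22,-0.2,0,0,0.188],[-1,-0.273,0.22,-0.2,0,0,0.188],[-1,-0.273,0.22,-0.2,0,0,0.188]]'
python3 - <<'E'
from h import *
s=sense();im=snapshot('wrist');C=cam('wrist',s)
print(s['time'],s['ee_pos'],np.array(s['tcp_rot']).round(4).tolist())
for d in cut_out('jig','wrist'):
    print(round(d['conf'],2),rect(C,d['mask'],.006),d['mask'].sum(),im[d['mask']].mean(0))
cv2.imwrite('pics/g.png',im)
for a in(-.5,):
  c,sn=np.cos(np.deg2rad(a)),np.sin(np.deg2rad(a))
  X=[[.5043+x*c-y*sn,.1029+x*sn+y*c,z] for x,y,z in [(-.03,-.055,.006),(-.03,.055,.006),(.12,.055,.006),(.12,-.055,.006),(0,0,.025),(.014,0,.025),(0,-.05,.036),(0,.05,.036),(.082,.019,.014),(.002,.019,.014)]]
  print(proj(C,X).round(1).tolist())
E
```

```text
ee_pos: [0.5009, -0.1448, 0.1022]
ft_force: [1.4, 0.2, -0.6]
gripper_width: 0.0368
grip_force: 61.4
time: 6.12
ee_pos: [0.5983, 0.0007, 0.1975]
tcp_rot: [[-1.0, 0.009, -0.002], [0.009, 1.0, -0.0], [0.002, -0.0, -1.0]]
ft_force: [-0.3, -0.3, -1.2]
gripper_width: 0.0371
grip_force: 61.4
6.125 [0.59831823 0.00071446 0.19754253] [[-1.0, 0.0086, -0.0019], [0.0086, 1.0, -0.0001], [0.0019, -0.0001, -1.0]]
[[304.1, 39.5], [417.1, 39.4], [399.3, 188.1], [299.0, 188.2], [364.3, 70.3], [363.0, 85.9], [313.1, 69.2], [423.3, 69.1], [372.2, 154.9], [379.9, 73.6]]
```

View pics/g.png

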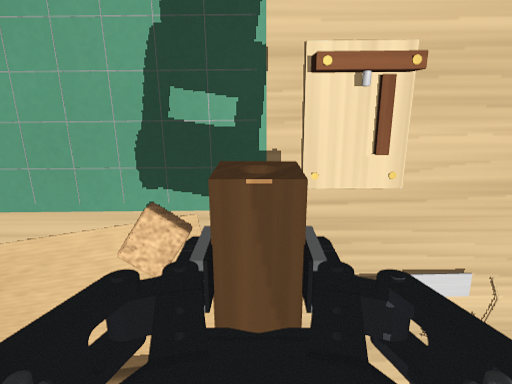

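The wooden jig is clear of the hand. The pin runs from (367,70) to (367,87), and the fence's left face is near (381,75) to (375,155). That is about 3 px right of the estimate from the top camera. I'll fit the edges.

Run:
```python
from h import *
im=cv2.imread('pics/g.png').astype(int);C=cam('wrist')
L=im.sum(2)
def edge(r,c0,c1,sgn):  # strongest gradient with subpixel
    g=sgn*np.diff(L[r-1:r+2,c0:c1].mean(0));k=g.argmax();k=min(max(k,1),len(g)-2)
    w=np.clip(g[k-1:k+2],0,None);return c0+.5+k+(w*[-1,0,1]).sum()/w.sum()
def fit(rows,c0,c1,s,z,n):
    e=np.array([[edge(r,c0,c1,s),r] for r in rows]);w=back(C,e,z)
    p=np.polyfit(w[:,0],w[:,1],1);res=w[:,1]-np.polyval(p,w[:,0]);ok=abs(res)<.0015
    p=np.polyfit(w[ok,0],w[ok,1],1);print(n,'slope deg',np.rad2deg(np.arctan(p[0])).round(2),'y at x=.545',np.polyval(p,.545).round(4),ok.sum())
fit(range(84,150,4),365,388,-1,.014,'fence face')
fit(range(80,184,4),295,312,1,.006,'bed right(-y) edge')
fit(range(100,184,4),395,420,-1,.006,'bed left edge')
for c in(335,350): 
    prof=L[60:80,c-3:c+4].mean(1); print('stop far edge rows',60+np.diff(prof).argmax()+.5)
    prof=L[180:196,c-3:c+4].mean(1); print('bed far', 180+np.diff(prof).round().tolist().__len__(), np.diff(prof).round().tolist())
pin=[edge(r,355,367,1) for r in(76,79,82)],[edge(r,367,378,-1) for r in(76,79,82)];print(pin)
print('far bed x',back(C,[[350,188]],.006).round(4),'stop top edge',back(C,[[340,71]],.036).round(4), 'pin tip',back(C,[[367,87]],.029).round(4))
R=np.array(sense()['tcp_rot']);p=np.array(sense()['ee_pos'])
for tz in(-.0248,-.028):  # top face of blank rel. TCP
    print('held',proj(C,[p+R@[.038,y,tz] for y in(-.019,0,.019)]).round(1).tolist())
print('held edges',edge(182,200,222,-1),edge(182,295,315,1))
```

```text
fence face slope deg 0.0 y at x=.545 0.1188 17
bed right(-y) edge slope deg -0.13 y at x=.545 0.049 24
bed left edge slope deg -0.28 y at x=.545 0.1584 21
stop far edge rows 71.5
bed far 195 [0.0, -0.0, 1.0, -1.0, 1.0, 0.0, 5.0, -65.0, -26.0, 10.0, -1.0, -4.0, -1.0, -3.0, -1.0]
stop far edge rows 71.5
bed far 195 [0.0, 1.0, -1.0, -1.0, 1.0, 1.0, 15.0, -108.0, -16.0, 35.0, -4.0, -1.0, -1.0, -1.0, -4.0]
([np.float64(363.8345008756567), np.float64(362.91951219512197), np.float64(362.80790568654646)], [np.float64(369.1076388888889), np.float64(369.24257425742576), np.float64(369.2118644067797)])
far bed x [[0.6224 0.1013 0.006 ]] stop top edge [[0.5043 0.0763 0.036 ]] pin tip [[0.5181 0.1041 0.029 ]]
held [[205.6, 177.6], [254.8, 177.6], [303.9, 177.5]]
held [[204.3, 179.6], [254.7, 179.5], [305.1, 179.5]]
held edges 205.5 307.2776073619632
```

```bash
python3 -c "
from h import *
plan([.566,.102,.06],down(179.7),1)
plan([.566,.102,.021],down(179.7),1,[.566,.102,.06],down(179.7))"
```

```text
shift [0.0632 0.2041 0.2731] turn [ 0.0002 -0.0027 -0.0037] rows>=2.8
shift [0.    0.    0.078] turn [0. 0. 0.] rows>=0.6
```

```bash
python3 -m creep '[[-1,0.063,0.204,0.273,0,-0.003,-0.004],[-1,0.063,0.204,0.273,0,-0.003,-0.004],[-1,0.063,0.204,0.273,0,-0.003,-0.004],[-1,0.063,0.204,0.273,0,-0.003,-0.004],[-1,0.063,0.204,0.273,0,-0.003,-0.004]]' &&
python3 -m creep '[[-1,0,0,0.04,0,0,0],[-1,0,0,0.07,0,0,0],[-1,0,0,0.07,0,0,0]]'
```

```text
time: 6.85
ee_pos: [0.5687, 0.1012, 0.0628]
tcp_rot: [[-1.0, 0.005, 0.005], [0.005, 1.0, -0.0], [-0.005, -0.0, -1.0]]
ft_force: [0.3, -0.4, -0.6]
gripper_width: 0.0369
grip_force: 61.3
time: 7.22
ee_pos: [0.5671, 0.1022, 0.0254]
tcp_rot: [[-1.0, 0.004, 0.001], [0.004, 1.0, -0.0], [-0.001, -0.0, -1.0]]
ft_force: [-0.9, 0.2, -0.8]
gripper_width: 0.0375
grip_force: 61.3
```

Now I lower onto the bed and watch the force.

```bash
python3 -m creep '[[-1,0,0,0.008,0,0,0],[-1,0,0,0.012,0,0,0],[-1,0,0,0.012,0,0,0]]'|grep -E "ee_pos|force" &&
python3 -m creep '[[-1,0.01,0,0,0,0,0],[-1,0.02,0,0,0,0,0],[-1,0.02,0,0,0,0,0]]'|grep -E "ee_pos|force"
python3 - <<'E'
from h import *
im=snapshot('wrist');cv2.imwrite('pics/i.png',im)
E
```

```text
ee_pos: [0.5686, 0.1027, 0.0214]
ft_force: [-0.1, -0.2, -0.9]
grip_force: 61.3
ee_pos: [0.5578, 0.1027, 0.0212]
ft_force: [0.4, -0.4, -1.6]
grip_force: 61.3
```

View pics/i.png

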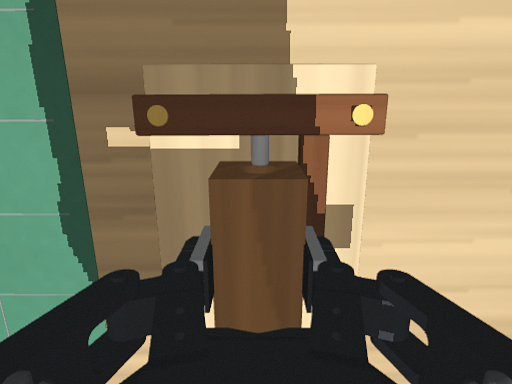

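The pin at (260,150) lines up with the blank's centre, about column 258. I lower the last 2 mm and slide on.

```bash
python3 -m creep '[[-1,0,0,0.003,0,0,0],[-1,0,0,0.004,0,0,0],[-1,0,0,0.004,0,0,0]]'|grep -E "ee_pos|force" &&
python3 -m creep '[[-1,0.008,0,0,0,0,0],[-1,0.016,0,0,0,0,0],[-1,0.022,0,0,0,0,0],[-1,0.022,0,0,0,0,0]]'|grep -E "ee_pos|force|rot"
```

```text
ee_pos: [0.5585, 0.1026, 0.0191]
ft_force: [-0.7, 0.6, -1.0]
grip_force: 61.3
ee_pos: [0.5471, 0.1027, 0.0192]
tcp_rot: [[-1.0, 0.004, 0.005], [0.004, 1.0, -0.0], [-0.005, -0.0, -1.0]]
ft_force: [0.2, 0.4, -0.6]
grip_force: 61.3
```

```bash
python3 -m creep '[[-1,0.004,0,0.001,0,0,0],[-1,0.008,0,0.001,0,0,0],[-1,0.008,0,0.001,0,0,0]]'|grep -E "ee_pos|ft_force" &&
python3 -m creep '[[-1,0.002,0,0,0,0,0],[-1,0.004,0,0,0,0,0],[-1,0.004,0,0,0,0,0]]'|grep -E "ee_pos|ft_force|rot"
```

```text
ee_pos: [0.5436, 0.1027, 0.0189]
ft_force: [-0.0, 0.7, 1.1]
ee_pos: [0.5425, 0.1027, 0.0191]
tcp_rot: [[-1.0, 0.004, 0.008], [0.004, 1.0, 0.0], [-0.008, 0.0, -1.0]]
ft_force: [6.0, 0.5, -1.8]
```

```bash
python3 -m creep '[[-1,0.003,0.002,0,0,0,0],[-1,0.003,0.003,0,0,0,0],[-1,0.003,0.003,0,0,0,0]]'|grep -E "ee_pos|ft_force|rot" &&
python3 -m creep '[[-1,0,0.002,0,0,0,0],[-1,0,0.002,0,0,0,0],[-1,0,0.002,0,0,0,0]]'|grep -E "ee_pos|ft_force|rot"
```

```text
ee_pos: [0.5425, 0.1033, 0.0196]
tcp_rot: [[-1.0, 0.003, 0.011], [0.003, 1.0, -0.002], [-0.011, -0.002, -1.0]]
ft_force: [8.6, -2.4, -2.2]
ee_pos: [0.5425, 0.1038, 0.0197]
tcp_rot: [[-1.0, 0.003, 0.011], [0.003, 1.0, -0.003], [-0.011, -0.003, -1.0]]
ft_force: [7.4, -5.7, -1.7]
```

Both contacts are felt: 8 N at the stop and 6 N at the fence. I press on slightly and hold.

```bash
python3 -m creep '[[-1,0.003,0.002,0.002,0,0,0],[-1,0.003,0.002,0.002,0,0,0],[-1,0.003,0.002,0.002,0,0,0],[-1,0.003,0.002,0.002,0,0,0],[-1,0.003,0.002,0.002,0,0,0]]'|grep -E "time|ee_pos|ft_force|rot"
python3 - <<'E'
from h import *
im=snapshot('wrist');cv2.imwrite('pics/j.png',im)
E
```

```text
time: 11.02
ee_pos: [0.5425, 0.1039, 0.0197]
tcp_rot: [[-1.0, 0.002, 0.014], [0.002, 1.0, -0.004], [-0.014, -0.004, -1.0]]
ft_force: [8.4, -9.7, 1.4]
```

View pics/j.png

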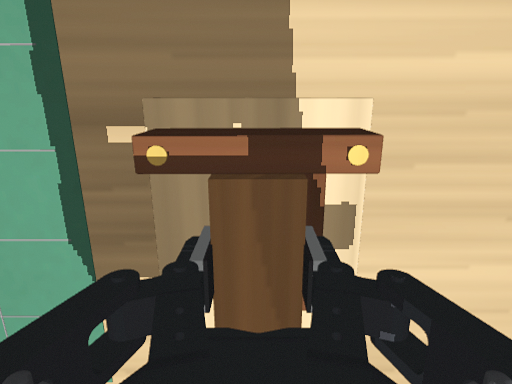

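The blank sits flush with the stop (row 174) and the fence (column 308), so it is home. Now I draw it off, lift, and turn.

```bash
python3 -m creep '[[-1,-0.01,-0.006,-0.002,0,0,0],[-1,-0.03,-0.006,-0.002,0,0,0],[-1,-0.05,-0.006,-0.002,0,0,0],[-1,-0.064,-0.006,-0.002,0,0,0],[-1,-0.064,-0.006,-0.002,0,0,0]]'|grep -E "ee_pos|ft_force" &&
python3 -m creep '[[-1,0,0,-0.1,0,0,0],[-1,0,0,-0.22,0,0,0],[-1,0,0,-0.34,0,0,0],[-1,0,0,-0.46,0,0,0],[-1,0,0,-0.56,0,0,0]]'|grep -E "ee_pos|ft_force|grip" &&
for i in 1 2 3 4; do python3 -m creep '[[-1,0,0,0,0,0,0.5],[-1,0,0,0,0,0,0.5],[-1,0,0,0,0,0,0.5],[-1,0,0,0,0,0,0.5],[-1,0,0,0,0,0,0.5]]'|grep -E "time|ee_pos|rot|ft_force"; done
```

```text
ee_pos: [0.5705, 0.1033, 0.0189]
ft_force: [0.6, -0.4, 4.0]
ee_pos: [0.5683, 0.1033, 0.3003]
ft_force: [-0.3, 1.2, -1.4]
gripper_width: 0.0369
grip_force: 61.4
time: 12.95
ee_pos: [0.5683, 0.1032, 0.2975]
tcp_rot: [[-0.705, 0.71, 0.002], [0.71, 0.705, 0.0], [-0.001, 0.001, -1.0]]
ft_force: [-0.0, 0.4, -1.4]
time: 13.58
ee_pos: [0.5687, 0.1032, 0.2981]
tcp_rot: [[0.002, 1.0, 0.003], [1.0, -0.002, 0.0], [0.0, 0.003, -1.0]]
ft_force: [-0.2, -0.4, -0.7]
time: 14.2
ee_pos: [0.5689, 0.1032, 0.2984]
tcp_rot: [[0.708, 0.706, 0.004], [0.706, -0.708, 0.0], [0.003, 0.003, -1.0]]
ft_force: [-1.0, 0.3, -1.1]
time: 14.82
ee_pos: [0.569, 0.1031, 0.2986]
tcp_rot: [[1.0, -0.001, 0.004], [-0.001, -1.0, -0.0], [0.004, 0.0, -1.0]]
ft_force: [0.3, 0.3, -0.5]
```

```bash
for i in 1 2; do python3 -m creep '[[-1,0,0,0,0,0.5,0],[-1,0,0,0,0,0.5,0],[-1,0,0,0,0,0.5,0],[-1,0,0,0,0,0.5,0],[-1,0,0,0,0,0.5,0]]'|grep -E "time|ee_pos|rot|ft_force|grip"; done
```

```text
time: 15.45
ee_pos: [0.5666, 0.1034, 0.2956]
tcp_rot: [[0.706, -0.0, 0.709], [0.002, -1.0, -0.002], [0.709, 0.003, -0.706]]
ft_force: [-0.9, 0.2, -0.5]
gripper_width: 0.0369
grip_force: 61.4
time: 16.08
ee_pos: [0.5655, 0.1194, 0.2985]
tcp_rot: [[0.41, 0.13, 0.903], [0.009, -0.99, 0.139], [0.912, -0.049, -0.407]]
ft_force: [0.3, 0.9, -0.6]
gripper_width: 0.0373
grip_force: 61.4
```

```bash
python3 -m creep '[[-1,0,0,0,0,0,0],[-1,0,0,0,0,0,0],[-1,0,0,0,0,0,0]]'|grep -E "time|ee_pos|rot"; python3 -c "
from h import *
print(np.round(sense()['joint_positions'],3))"
```

```text
time: 16.45
ee_pos: [0.5658, 0.1193, 0.2992]
tcp_rot: [[0.411, 0.128, 0.903], [0.005, -0.99, 0.138], [0.912, -0.052, -0.408]]
[-0.085 -0.468  2.366  1.13   0.239  0.411]
```

The arm reached a wrist limit (joint 5) because the forearm points down. I'll move up and out, with the tool in line with the arm's radial plane, then finish the pitch.

```bash
cat >> h.py <<'E'
def pitched(phi,pt): return Ro.from_euler('z',phi,degrees=True).as_matrix()@Ro.from_euler('y',-pt,degrees=True).as_matrix()@down(0)
E
python3 -c "
from h import *
plan([.70,.123,.52],pitched(10,60),1)
plan([.70,.123,.52],pitched(10,90),1,[.70,.123,.52],pitched(10,60))"
```

```text
shift [0.513  0.0041 0.0633] turn [ 0.0111 -0.0663 -0.0428] rows>=4.1
shift [0. 0. 0.] turn [0.     0.3333 0.    ] rows>=2.8
```

```bash
python3 -m creep '[[-1,0.513,0.004,0.063,0.011,-0.066,-0.043],[-1,0.513,0.004,0.063,0.011,-0.066,-0.043],[-1,0.513,0.004,0.063,0.011,-0.066,-0.043],[-1,0.513,0.004,0.063,0.011,-0.066,-0.043],[-1,0.513,0.004,0.063,0.011,-0.066,-0.043]]'|grep -E "time|ee_pos|rot|ft_force|grip_"; python3 -c "
from h import *
print(np.round(sense()['joint_positions'],3))
plan([.70,.123,.52],pitched(10,85),1)"
```

```text
time: 17.08
ee_pos: [0.701, 0.1225, 0.5229]
tcp_rot: [[0.49, 0.173, 0.854], [0.087, -0.985, 0.149], [0.867, 0.001, -0.498]]
ft_force: [-0.3, 0.0, -0.4]
grip_force: 61.4
[-0.058 -0.225  1.738  0.35   0.62   1.165]
shift [-0.006  -0.0014  0.0015] turn [7.000e-04 2.763e-01 2.000e-04] rows>=2.3
```

```bash
python3 -c "
from h import *
plan([.72,.123,.64],pitched(10,85),1)"
```

```text
shift [ 0.2218  0.0057 -0.0839] turn [7.000e-04 2.763e-01 2.000e-04] rows>=2.3
```

```bash
python3 -m creep '[[-1,0.222,0.006,-0.084,0,0,0],[-1,0.222,0.006,-0.084,0,0.09,0],[-1,0.222,0.006,-0.084,0,0.18,0],[-1,0.222,0.006,-0.084,0,0.276,0],[-1,0.222,0.006,-0.084,0,0.276,0]]'|grep -E "time|ee_pos|rot|ft_force|grip_"; python3 -c "
from h import *
print(np.round(sense()['joint_positions'],3))
plan([.72,.123,.64],pitched(10,90),1)"
```

```text
time: 17.7
ee_pos: [0.7191, 0.1228, 0.6348]
tcp_rot: [[0.09, 0.173, 0.981], [0.015, -0.985, 0.172], [0.996, -0.001, -0.091]]
ft_force: [-0.1, 0.1, -1.1]
grip_force: 61.5
[-0.072 -0.264  1.755  0.967  0.298  0.603]
shift [ 0.0106 -0.0001  0.0009] turn [ 0.0006  0.0579 -0.0005] rows>=0.5
```

```bash
python3 -m creep '[[-1,0,0,0,0,0,0],[-1,0,0,0,0,0,0],[-1,0,0,0,0,0,0],[-1,0,0,0,0,0,0],[-1,0,0,0,0,0,0]]'
python3 - <<'E'
from h import *
a=snapshot('wrist');b=snapshot('scene')
cv2.imwrite('pics/k.png',np.hstack([cv2.resize(a,(400,300)),cv2.resize(b,(400,300))]))
for n in("knife","cork_block","pliers"):
    snapshot('top');print(n,[np.round(d['xyz'],3).tolist() for d in look_for(n,'top')][:2])
print(np.abs(sense()['qvel']).max())
E
```

```text
time: 18.32
ee_pos: [0.7192, 0.123, 0.6368]
tcp_rot: [[0.088, 0.173, 0.981], [0.015, -0.985, 0.173], [0.996, -0.001, -0.09]]
ft_force: [0.1, 0.2, -0.3]
gripper_width: 0.0366
grip_force: 61.5
knife []
cork_block [[0.681, -0.116, 0.022]]
pliers [[0.454, 0.393, 0.01]]
0.0015435678872806583
```

View pics/k.png

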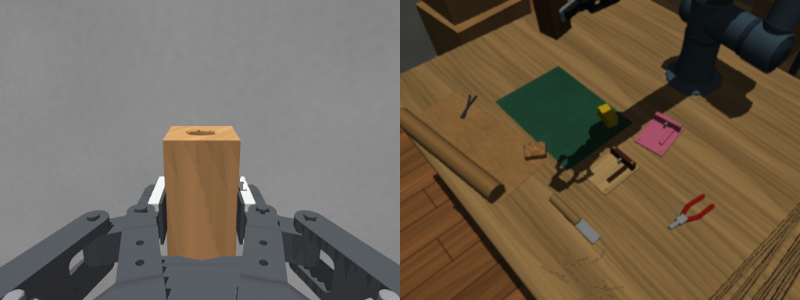

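The blank is firmly held with its hole visible and pointing up (wrist view, about (200,132)). In the scene view the bystanders lie where they were.

```bash
python3 -c "
from workcell import *
print(finish_job())"
```

```text
the job is handed in; nothing more can be done
None
```

The job is handed in: the blank went home on the pin against the stop and fence, and is now held still hole-up about 5° off vertical at 0.64 m, with the bystanders not touched; the hand-in returned no verdict.

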